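# Slide the tall bottle into its bay in the bedside caddy

### The job

Push the tall blue bottle across the bedside top into the open bay of the wooden caddy until it stands fully home against the cork pad at the back, then move clear. Push it gently with the fingers low down on its wide body so that it slides upright: do not grip it, lift it or let it tip, and leave the remote control, the metal dish and the roll of tape where they are.

Things in the scene. Friction and masses are not known exactly. Their poses are not given: they have to be found in the camera images.
- bottle: Tall closed blue bottle, loose, about 350 g, upright, 240 mm high. Round: 66 mm diameter up to 85 mm, then a shoulder narrowing to a 31 mm neck at 150 mm; red cap 37 mm wide on top, steel band 30 to 40 mm up. It slides with a few newtons and tips over if pushed near its shoulder or neck. Origin: centre of its underside, z up its axis.
- caddy: Pale wooden caddy, fixed, 45 mm high. Its frame (x level, into the bay; z up): bay without floor, open to -x, sides at y = -45 and +45 mm from x = -30 to the back, cork pad's face at x = +33. Origin: on the table top, where the centre of the bottle's underside is when it stands home, mid-bay against the pad. Behind the bay a pocket with a notebook, to x = +126, 130 mm wide.
- mouth (a point): Middle of the caddy's mouth, at table height, 68 mm in front of the caddy's origin (its -x). From x = -30 the bay's sides flare outward to here, about 130 mm apart inside, 155 mm outside, 45 mm high.
- remote: Black remote control lying flat, loose, 165 x 44 x 18 mm, bystander. Origin: centre of its underside, x along its length.
- dish: Round open steel dish, loose, 104 mm across and 34 mm high, bystander. Origin: centre of its underside.
- tape: Amber roll of tape lying flat, loose, 92 mm across and 26 mm high with a 68 mm hole, bystander. Origin: centre of its underside.

How it is judged:
At the end, for the whole second after the job is handed in: The bottle stands upright (within 0.05 rad) and still on the table top inside the bay, its foot no more than 10 mm short of the cork pad, and the remote, dish and tape lie within 15 mm of where they were (x of bottle in the frame of caddy between -0.01 and 0.008 m and y of bottle in the frame of caddy between -0.018 and 0.018 m and height (world z) of bottle below 0.005 m and angle between bottle's own z axis and vertical below 0.05 rad and linear speed of bottle below 0.01 m/s and distance of each of remote, dish, tape from where it was at the start of the episode below 0.015 m); the robot touches nothing.
It fails at once if the bottle tipped by more than 0.25 rad (angle between bottle's own z axis and vertical above 0.25 rad).
It fails at once if the bottle was lifted (height (world z) of bottle above 0.012 m).
It fails at once if the bottle was pushed high up (grasp point more than 110 mm above the top while the fingers press on it) instead of low on its body (contact force between the fingers and bottle above 1 N and height (world z) of the grasp point above 0.11 m).
It fails at once if the fingers squeezed or rammed the bottle with more than 35 N (contact force between the fingers and bottle above 35 N).
It fails at once if the remote, dish or tape was moved by more than 15 mm (distance of any of remote, dish, tape from where it was at the start of the episode above 0.015 m).
It also fails if it takes over 72 s, if anything falls off the work surface, if the arm or the gripper's body presses on something with over 40 N, if the wrist force passes 120 N, or if a joint passes its speed limit or range.

### The arm

A 7-joint arm with a two-finger parallel gripper is mounted at the origin on the work surface. World frame = base frame: x ahead of the robot, y to its left, z up, the work surface at z = 0. Lengths are in m, angles in rad, forces in N, time in s.
With the tool pointing down it reaches from about 0.425 to 0.875 m from the base axis. Payload 4.7 kg.
Tool frame: the origin (TCP) lies midway between the tips of the shut fingers; the grasp point (between the pads) lies 19 mm behind it; z points along the fingers, x is the direction in which the jaws open and shut, and the axes are right-handed (so a half turn about z gives the same grasp; the last joint's range is limited). The gripper opens to 87 mm and grips with 3 to 60 N. Pads are 19 mm wide; open, the fingers measure 117 mm over their backs; the gripper's body (75 mm by 190 mm) begins 51 mm behind the grasp point.
Start: joints at [-1.119, 0.321, -0.07, 1.45, 0.023, 1.371, -0.057], TCP at [0.276, 0.589, 0.223] pointing down, gripper open.
Joint ranges: [-2.86, 2.86], [-0.3, 2.09], [-1.38, 1.24], [0.06, 2.45], [-1.56, 4.7], [0.09, 2.05], [-2.69, 2.69]. Speed limits (rad/s): [2.57, 2.57, 3.14, 3.14, 3.14, 3.14, 3.14].

### API

Orientations are given as a rotation vector (axis times angle).
In Python, from bench import get_state, eyes, ticket gives the robot as it stands.
- The arm moves only by the tool carry_out, never from a script. Its argument "motion" is a list of rows, each a list of 2 entries, a list of its own where there are three numbers: the shift along the world's x, y, z in m, then the turn about the world's z in rad. A call has 1 to 20 rows; each row is the pose to reach, as a shift and turn from the pose commanded when the call began; what a row does not reach only later rows make up. A row lasts 1/10 s, in which the tool goes at most 50 mm and 8.59 degrees, less where a joint would pass 70% of its speed; a pose out of reach is approached as far as the arm can. A call with a gripper value outside its range is refused whole. "grip" is the gripper command: -1 is fully open, 1 is shut, values between are in proportion, set as the call begins (left out, the last holds). The fingers move at their own pace and stop on an object; "squeeze" is the grip in N (left out, the last holds). Time passes only in rows, so rows that repeat a pose let the fingers close. It gives the time, the measured TCP pose, the force and the opening at its end, in the units of the state.
- get_state(): the state, without advancing time (a new reading comes with each control period).
- eyes.get_image(name): name is "scene" or "side" or "wrist"; returns a dict with "pixels" (384x512x3 uint8, blue, green, red), "mtx" (3x3 intrinsics, pixels), "extrinsics" (4x4, takes a point from camera to world coordinates). Camera axes: x right, y down, z forward; pixel columns grow to the right and rows downward; lengths in m; the calibration is good to about 2 mm. The wrist camera is an equidistant fisheye: a pixel r from the principal point sees the ray r / f radians off the axis. A picture is of the moment at which its call begins. There is no depth.
- ticket.close_job(): hands the job in, once; it reports no verdict.
The state is a dict: "time": time; "joint_positions": joint angles; "qd": joint speeds; "joint_torque": joint torques, N m; "position": TCP position; "tool_rot": TCP orientation; "ft_force": force on the tool from outside, world axes, zero at the start; "torque": the same for the moment, N m; "grip_width": opening from 0.0 (shut) to 1.0 (fully open).
Only numpy, scipy, OpenCV 4.12 (cv2) and the standard library are available. Lean on these libraries where they do the work, as an engineer would, in place of code of your own. Each camera call takes 0.05 s, during which the arm holds its last target. There are 200 camera calls.

## Working session

There is one attempt and no reset: what is moved stays moved. The work goes in short steps, Python scripts to look and compute and a tool call to move; the robot and the scene stay as the last step left them, time stands still between calls to the robot, and variables do not carry over. Pictures are saved under pics/ and viewed, about 8 in all and at most 12, crops included, and the job is handed in when it is done.

Besides the shell and the picture viewer there is one more tool, called after ">>>" in YAML: its name, and indented under it one key for each argument. carry_out: Moves the arm, as the interface text tells. Its arguments: {"type":"object","properties":{"motion":{"type":"array","items":{"type":"array"}},"grip":{"type":"number"},"squeeze":{"type":"number"}},"required":["motion"]}

```bash
mkdir -p pics
cat > h.py <<'E'
import numpy as np, cv2
from bench import get_state, eyes, ticket
def ray(im,u,v,fish=False):
    K=np.array(im["mtx"]);T=np.array(im["extrinsics"])
    d=np.array([(u-K[0,2])/K[0,0],(v-K[1,2])/K[1,1],1.])
    if fish:
        r=np.hypot(d[0],d[1]); d=np.array([d[0]/r*np.sin(r),d[1]/r*np.sin(r),np.cos(r)]) if r>1e-9 else np.array([0,0,1.])
    return T[:3,3],T[:3,:3]@d
def onz(im,u,v,z,fish=False):
    o,d=ray(im,u,v,fish); return (o+d*(z-o[2])/d[2])[:2]
def proj(im,p):
    K=np.array(im["mtx"]);T=np.linalg.inv(np.array(im["extrinsics"])); q=K@(T[:3,:3]@np.array(p)+T[:3,3]); return q[:2]/q[2]
E
python3 - <<'E'
from h import *
s=get_state();print({k:np.round(v,3) for k,v in s.items()})
ims={n:eyes.get_image(n) for n in("scene","side")}
import pickle;pickle.dump(ims,open("ims0.pkl","wb"))
for n,i in ims.items():
    cv2.imwrite(f"pics/{n}0.png",cv2.resize(i["pixels"],(800,600),interpolation=cv2.INTER_CUBIC)); print(n,np.round(i["extrinsics"],3).tolist(),np.round(i["mtx"],1).tolist())
E
```

```text
{'time': np.float64(0.0), 'joint_positions': array([-1.119,  0.322, -0.07 ,  1.452,  0.023,  1.371, -0.057]), 'qd': array([-0.   ,  0.   , -0.002, -0.   ,  0.   ,  0.   ,  0.001]), 'joint_torque': array([-0.0000e+00, -4.9128e+01, -4.0400e-01, -3.1253e+01, -6.4000e-02,
        4.4000e-02,  0.0000e+00]), 'position': array([0.275, 0.588, 0.221]), 'tool_rot': array([ 2.650e+00,  1.686e+00, -2.000e-03]), 'ft_force': array([-0.779, -0.047, -0.765]), 'torque': array([ 0.003, -0.004, -0.011]), 'grip_width': np.float64(1.001)}
scene [[0.481, 0.522, -0.705, 1.529], [0.877, -0.29, 0.384, -0.399], [-0.004, -0.802, -0.597, 0.84], [0.0, 0.0, 0.0, 1.0]] [[490.4, 0.0, 258.9], [0.0, 490.4, 199.7], [0.0, 0.0, 1.0]]
side [[0.909, -0.279, 0.309, 0.253], [-0.416, -0.641, 0.645, -0.595], [0.018, -0.715, -0.698, 0.798], [0.0, 0.0, 0.0, 1.0]] [[355.8, 0.0, 258.3], [0.0, 355.8, 188.8], [0.0, 0.0, 1.0]]
```

View pics/scene0.png

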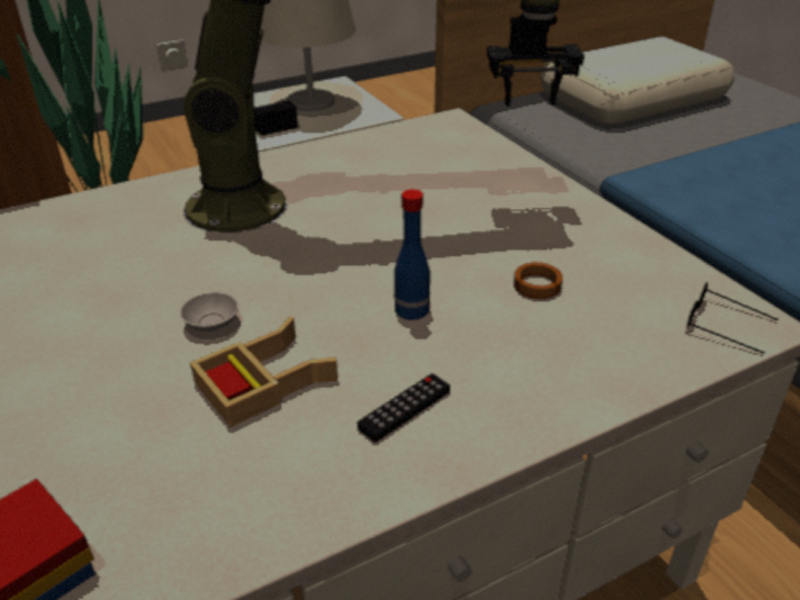

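View pics/side0.png

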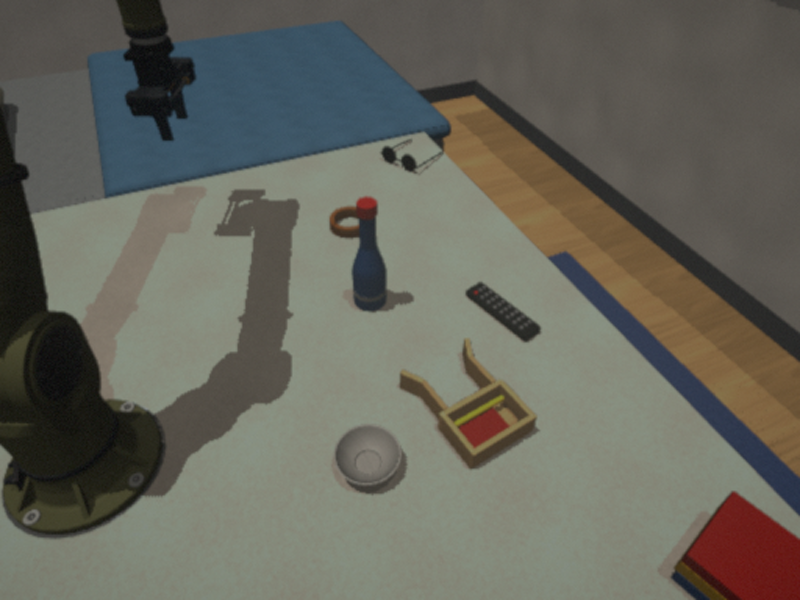

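The scene view shows the bottle foot at about (412,317), the caddy at (190–337, 320–425) with its mouth opening to the upper right, the dish at (210,315), the remote at (404,407) and the tape at (538,281). The side view shows the bottle foot at (370,308), the caddy mouth tips at (403,375) and (467,343), and the dish at (368,457). Next I zoom in on the caddy.

Run:
```python
from h import *
import pickle
ims=pickle.load(open("ims0.pkl","rb"))
c1=ims["scene"]["pixels"][195:280,115:225]; c2=ims["side"]["pixels"][210:305,250:350]
a=cv2.resize(c1,None,fx=5,fy=5,interpolation=cv2.INTER_CUBIC)[:,:,:]
b=cv2.resize(c2,None,fx=5,fy=5,interpolation=cv2.INTER_CUBIC)
cv2.imwrite("pics/c1.png",a);cv2.imwrite("pics/c2.png",b)
# bottle rays: blue column axis; foot estimates
for n,im in ims.items():
    hsv=cv2.cvtColor(im["pixels"],cv2.COLOR_BGR2HSV)
    def blobs(m,name):
        k,l,st,ce=cv2.connectedComponentsWithStats(m.astype(np.uint8))
        for i in range(1,k):
            if st[i,4]>60: print(n,name,st[i],np.round(ce[i],1))
    H,S,V=cv2.split(hsv)
    blobs((H>100)&(H<125)&(S>120),"blue"); blobs(((H<6)|(H>174))&(S>170)&(V>80),"red"); blobs((H>6)&(H<16)&(S>150),"amber")
    blobs((V<45)&(S<120),"black")
```

```text
scene blue [254 136  20  57 810] [263.4 169.2]
scene blue [254 195  20   9 116] [263.5 199.4]
scene blue [ 24 361  36  23 233] [ 43.2 373.6]
scene red [257 121  13   7  71] [263.4 124.4]
scene red [132 232  28  22 334] [145.4 242.3]
scene red [   0  307   53   70 2169] [ 19.7 339.4]
scene amber [   0    0   46  133 3215] [15.  81.8]
scene amber [ 276    0   59   71 1683] [300.9  33.3]
scene amber [ 349    0  107   32 1653] [402.8  13.4]
scene amber [326  46  21  15 146] [335.5  53.2]
scene amber [330 168  30  23 452] [344.  179.3]
scene amber [166 211  22  17 115] [176.3 219.2]
scene amber [136 232  79  39 471] [177.1 250.4]
scene amber [498 248  14  29 152] [506.4 263.1]
scene amber [480 272  32  79 860] [499.  308.9]
scene amber [382 353  48  31 326] [406.1 371.9]
scene amber [471 365  25  19  97] [485.7 375.1]
scene amber [415 369  26  15 117] [426.7 378.2]
scene black [18  0 13 21 78] [23.5  9.2]
scene black [  11    0   58  120 1756] [44.7 58.1]
scene black [153   0  20   9  63] [163.    2.1]
scene black [327   0  30  33 393] [341.   13.9]
scene black [128   8  13  22  86] [132.
[... 243 characters left out ...]
3.   69.4]
scene black [  70   53   84   64 1361] [113.9  75.8]
scene black [128 106  50  33 338] [152.  120.3]
scene black [384 120  43  30 141] [404.  134.6]
scene black [128 136  32  13 119] [145.6 142.6]
scene black [425 148  34  22 108] [441.7 158.4]
scene black [253 173  22  30  94] [262.3 191.7]
scene black [479 184  33  21  93] [495.6 192.6]
scene black [229 240  59  43 662] [257.2 262. ]
side red [295 262  29  23 296] [309.1 273.1]
side red [ 440  316   72   68 3218] [479.5 354. ]
side black [  75    0   50   90 2361] [98.3 40.8]
side black [ 269   52  243  178 2133] [408.1 141. ]
side black [    0    66   105   276 10800] [ 37.1 242.9]
side black [300 187  44  30 176] [324.5 204.8]
```

View pics/c1.png

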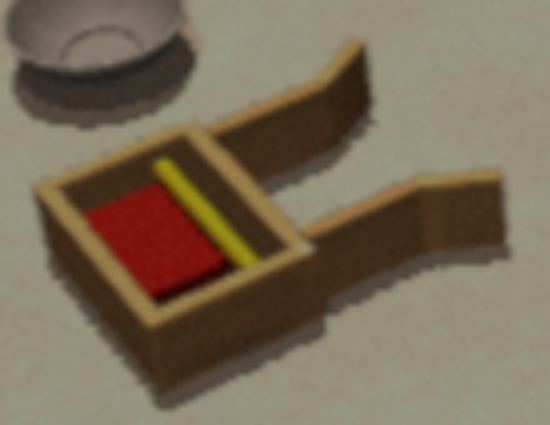

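View pics/c2.png

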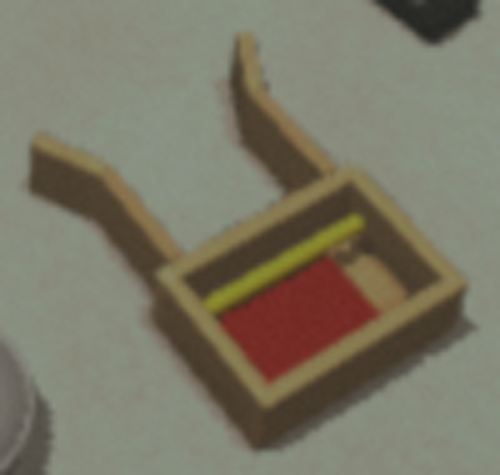

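The crops give the caddy's top corners in both views. Scene crop: rear (38,187) and (152,325), front (192,124) and (312,247), tips (358,40) and (500,172). Side crop: rear (265,408) and (465,283), front (162,272) and (350,170), tips (40,134) and (243,35).

Run:
```python
from h import *
import pickle
ims=pickle.load(open("ims0.pkl","rb")); A,B=ims["scene"],ims["side"]
sc=[(38,187),(152,325),(312,247),(192,124),(358,40),(500,172)]
sd=[(265,408),(465,283),(350,170),(162,272),(40,134),(243,35)]
loc=np.array([(126,-65),(126,65),(33,65),(33,-65),(-68,-76),(-68,76)])/1000  # sign of y checked below
P=[]
for a,b in zip(sc,sd):
    p=onz(A,115+a[0]/5-.4,195+a[1]/5-.4,.045); q=onz(B,250+b[0]/5-.4,210+b[1]/5-.4,.045); print(np.round(p,4),np.round(q,4)); P.append((p+q)/2)
P=np.array(P)
for s in (1,-1):
    L=loc*[1,s]; lc=L.mean(0);pc=P.mean(0)
    U,_,Vt=np.linalg.svd((L-lc).T@(P-pc)); D=np.diag([1,np.linalg.det(Vt.T@U.T)]); R=Vt.T@D@U.T; t=pc-R@lc
    print("s",s,"res",np.round((P-(L@R.T+t)),4).tolist()); print("origin",t,"xdir",R[:,0])
print("front mid",(P[2]+P[3])/2,"rear",(P[0]+P[1])/2,"tips",(P[4]+P[5])/2)
for n,im in ims.items():
    Hh,S,V=cv2.split(cv2.cvtColor(im["pixels"],cv2.COLOR_BGR2HSV))
    m=np.zeros_like(Hh); 
    m[((Hh>95)&(Hh<130)&(S>80))|(((Hh<8)|(Hh>172))&(S>120))]=255
    x0=(245,115,285,215) if n=="scene" else (215,120,260,205)
    w=m[x0[1]:x0[3],x0[0]:x0[2]]; k,l,st,ce=cv2.connectedComponentsWithStats(w)
    ys,xs=np.nonzero(w); ys+=x0[1];xs+=x0[0]
    print(n,xs.min(),xs.max(),ys.min(),ys.max())
    cx=np.median([ (xs[ys==y].min()+xs[ys==y].max())/2 for y in range(ys.max()-12,ys.max()-2) if (ys==y).any()])
    f=onz(im,cx,ys.max()+.5,0); c=np.array(im["extrinsics"])[:2,3]; d=(f-c)/np.linalg.norm(f-c); print("bottle",f+d*.033)
T=lambda im,u,v,z:np.round(onz(im,u*.64-.2,v*.64-.2,z),3)
print("remote",T(A,404,407,.018),T(B,503,311,.018),"ends",T(A,370,433,.018),T(A,440,382,.018))
print("dish",T(A,210,307,.034),T(B,368,452,.034),"tape",T(A,538,277,.026))
```

```text
[ 0.5428 -0.2513] [ 0.5384 -0.2539]
[ 0.6665 -0.2329] [ 0.6638 -0.2345]
[ 0.6515 -0.1477] [ 0.6481 -0.1515]
[ 0.5322 -0.1674] [ 0.5286 -0.1675]
[ 0.5065 -0.0652] [ 0.5089 -0.0641]
[ 0.6444 -0.0444] [ 0.6425 -0.0464]
s 1 res [[0.0016, 0.0037], [-0.0025, 0.0038], [-0.0044, -0.0041], [0.0048, -0.0032], [0.0076, 0.0012], [-0.0071, -0.0014]]
origin [ 0.58512693 -0.12220784] xdir [ 0.1445872  -0.98949206]
s -1 res [[-0.1265, -0.0146], [0.1268, 0.0223], [0.1243, 0.0143], [-0.1239, -0.0216], [-0.1435, -0.0204], [0.1428, 0.02]]
origin [ 0.5853213  -0.12218008] xdir [ 0.13817957 -0.99040719]
front mid [ 0.59009708 -0.15850077] rear [ 0.6028827  -0.24313781] tips [ 0.57555845 -0.0550287 ]
scene 253 273 121 203
bottle [0.53058178 0.16024714]
side 227 241 126 177
bottle [0.56437963 0.25428075]
remote [0.772 0.011] [0.758 0.008] ends [ 0.796 -0.06 ] [0.75  0.089]
dish [ 0.395 -0.176] [ 0.399 -0.179] tape [0.592 0.399]
```

Run:
```python
from h import *
import pickle
ims=pickle.load(open("ims0.pkl","rb")); A,B=ims["scene"],ims["side"]
w=eyes.get_image("wrist"); pickle.dump(w,open("w0.pkl","wb"))
s=get_state(); from scipy.spatial.transform import Rotation as R
M=R.from_rotvec(s["tool_rot"]).as_matrix(); print(np.round(M,3)); E=np.array(w["extrinsics"])
print("cam in tool",np.round(M.T@(E[:3,3]-s["position"]),3),np.round(M.T@E[:3,:3],2).tolist(),np.round(w["mtx"],1).tolist())
g=lambda i,x0,x1,y0,y1:cv2.resize(i["pixels"][y0:y1,x0:x1],(400,300),interpolation=cv2.INTER_CUBIC)
a=g(A,300,396,0,72);b=g(B,60,156,20,92)
c=cv2.resize(w["pixels"],(400,300),interpolation=cv2.INTER_AREA)
d=cv2.convertScaleAbs(a,alpha=2.5); b=cv2.convertScaleAbs(b,alpha=2.5); bt=g(B,200,280,110,215-45+5)
cv2.imwrite("pics/g.png",np.vstack([np.hstack([d,b]),np.hstack([c,cv2.resize(B["pixels"][120:204,190:302],(400,300))])]))
for u,v in [(370,309),(370,310)]:
    f=onz(B,u*.64,v*.64,0);c=np.array(B["extrinsics"])[:2,3]; dd=(f-c)/np.linalg.norm(f-c); print("bottle side",f+dd*.033)
print("cap: scene",onz(A,263.4,124.4,.228),"side",onz(B,367*.64-.2,208*.64,.228))
```

```text
[[ 0.424  0.906 -0.001]
 [ 0.906 -0.424 -0.001]
 [-0.001  0.    -1.   ]]
cam in tool [-0.001 -0.078 -0.163] [[1.0, 0.0, 0.0], [-0.0, 0.96, 0.28], [-0.0, -0.28, 0.96]] [[297.3, 0.0, 252.0], [0.0, 297.3, 191.5], [0.0, 0.0, 1.0]]
bottle side [0.53942794 0.16302852]
bottle side [0.53837619 0.16044811]
cap: scene [0.52069913 0.16502634] side [0.53644918 0.15427026]
```

View pics/g.png

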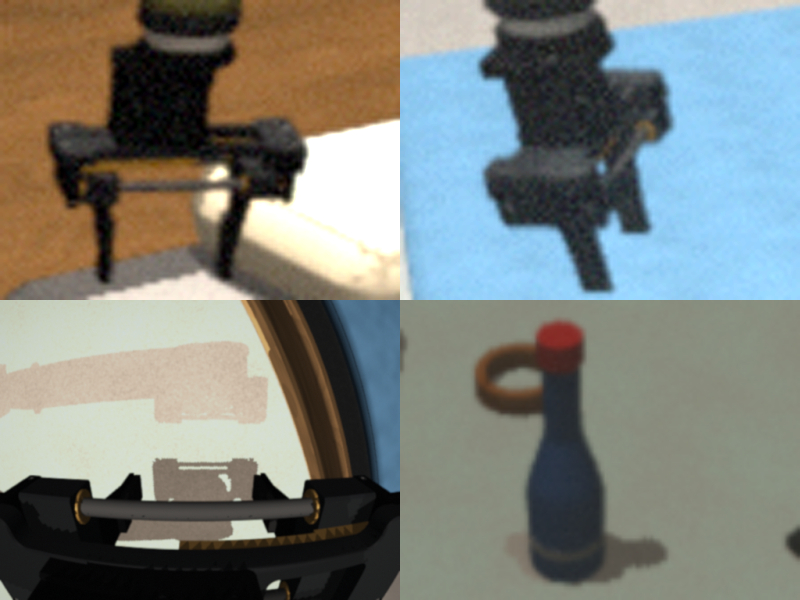

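The gripper views show a wide body with a guide rod on each face, just above the fingers. I need to know how far that body sticks out ahead of the fingers, because it could reach the bottle's neck first.

Run:
```python
from h import *
import pickle
from scipy.spatial.transform import Rotation as R
ims=pickle.load(open("ims0.pkl","rb")); A,B=ims["scene"],ims["side"]; w=pickle.load(open("w0.pkl","rb"))
s=get_state(); M=R.from_rotvec(s["tool_rot"]).as_matrix(); P=s["position"]
def tri(r1,r2):
    (o1,d1),(o2,d2)=r1,r2; d1=d1/np.linalg.norm(d1);d2=d2/np.linalg.norm(d2)
    t=np.linalg.lstsq(np.stack([d1,-d2],1),o2-o1,rcond=None)[0]; a=o1+t[0]*d1;b=o2+t[1]*d2
    return np.round(M.T@((a+b)/2-P),4),np.round(np.linalg.norm(a-b),4)
k=96/400
sc=lambda u,v:ray(A,300+u*k-.4,v*k-.4); sd=lambda u,v:ray(B,60+u*k-.4,20+v*k-.4)
print("rod +x",tri(sc(245,185),sd(250,130))); print("rod -x",tri(sc(90,188),sd(200,175)))
print("tips",tri(sc(224,278),sd(235,230)),tri(sc(104,280),sd(200,288)))
# outer corners of the end blocks, lower
def tool_at(u,v,z):
    o,d=ray(w,u*1.28,v*1.28,True); o=M.T@(o-P); d=M.T@d; return np.round(o+d*(z-o[2])/d[2],4)
for z in(-.07,-.08,-.09): print(z,"rod",tool_at(82,206,z),tool_at(318,208,z), "rod mid",tool_at(200,210,z),"blocktop",tool_at(40,180,z),tool_at(360,180,z))
print(np.round([proj(A,M@np.array([0,y,z])+P) for y in(-.0375,0,.0375) for z in (0,-.07)],1).tolist())
```

```text
rod +x (array([ 0.0493,  0.0319, -0.0839]), np.float64(0.0004))
rod -x (array([-0.0686,  0.0358, -0.0936]), np.float64(0.0149))
tips (array([ 0.0508, -0.0018,  0.0015]), np.float64(0.0022)) (array([-0.0468,  0.0003, -0.    ]), np.float64(0.0015))
-0.07 rod [-0.0585 -0.0215 -0.07  ] [ 0.0613 -0.02   -0.07  ] rod mid [ 0.0008 -0.0221 -0.07  ] blocktop [-0.0823 -0.0346 -0.07  ] [ 0.0856 -0.0343 -0.07  ]
-0.08 rod [-0.0522 -0.0276 -0.08  ] [ 0.0546 -0.0262 -0.08  ] rod mid [ 0.0006 -0.0281 -0.08  ] blocktop [-0.0735 -0.0393 -0.08  ] [ 0.0763 -0.0391 -0.08  ]
-0.09 rod [-0.046  -0.0337 -0.09  ] [ 0.0479 -0.0325 -0.09  ] rod mid [ 0.0004 -0.0342 -0.09  ] blocktop [-0.0647 -0.044  -0.09  ] [ 0.067  -0.0438 -0.09  ]
[[336.4, 62.0], [338.4, 41.4], [338.6, 66.2], [340.6, 45.3], [340.8, 70.5], [342.9, 49.4]]
```

The gripper body sits about 37 mm ahead of the tool axis, only 70 mm above the tips. With a vertical tool it would reach the neck or shoulder before the fingers reach the body. A tilt of about 12–15° would fix this. I will test in free air whether going past the reach limit gives a tilt that persists, and set a narrow finger opening in the same call.

>>> carry_out:
  motion:
    - [[0.02,0.043,0],0]
    - [[0.04,0.086,0],0]
    - [[0.06,0.13,0],0]
    - [[0.08,0.17,0],0]
    - [[0.1,0.215,0],0]
    - [[0.12,0.258,0],0]
    - [[0.14,0.3,0],0]
    - [[0.16,0.343,0],0]
  grip: 0.3
  squeeze: 10

```text
time: 0.95
position: [0.4024, 0.8363, 0.2024]
tool_rot: [2.637, 1.67, 0.033]
ft_force: [1.9, -0.5, -3.7]
grip_width: 0.388
```

>>> carry_out:
  motion:
    - [[0.02,0.043,0],0]
    - [[0.04,0.086,0],0]
    - [[0.06,0.13,0],0]
    - [[0.08,0.17,0],0]
    - [[0.08,0.17,0],0]

```text
time: 1.45
position: [0.4049, 0.8689, 0.1742]
tool_rot: [-2.618, -1.682, -0.083]
ft_force: [0.2, 0.4, 0.1]
grip_width: 0.352
```

```bash
cat >> h.py <<'E'
from scipy.spatial.transform import Rotation as Rn
def st():
    s=get_state(); M=Rn.from_rotvec(s["tool_rot"]).as_matrix(); print("t",round(float(s["time"]),2),"p",np.round(s["position"],4),"x",np.round(M[:,0],3),"y",np.round(M[:,1],3),"z",np.round(M[:,2],3),"F",np.round(s["ft_force"],1),"w",round(float(s["grip_width"]),3)); return s,M
E
python3 -c "
from h import *
s,M=st();print(s['joint_positions'])"
```

```text
t 1.45 p [0.4049 0.8689 0.1742] x [0.415 0.908 0.06 ] y [ 0.909 -0.416  0.004] z [ 0.029  0.053 -0.998] F [0.2 0.4 0.1] w 0.352
[-1.18426991  1.25411389  0.80456594  0.05845659 -0.78732607  1.78628866
  0.0024148 ]
```

>>> carry_out:
  motion:
    - [[-0.02,-0.043,0.01],0]
    - [[-0.04,-0.086,0.02],0]
    - [[-0.06,-0.13,0.03],0]
    - [[-0.08,-0.17,0.03],0]
    - [[-0.08,-0.17,0.03],0]

```text
time: 1.95
position: [0.3331, 0.7189, 0.2033]
tool_rot: [-2.616, -1.683, -0.083]
ft_force: [0.5, 0.7, 2.5]
grip_width: 0.349
```

```bash
python3 -c "
from h import *
s,M=st();print(s['joint_positions'])"
```

```text
t 1.95 p [0.3331 0.7189 0.2033] x [0.414 0.908 0.061] y [ 0.91  -0.415  0.003] z [ 0.028  0.054 -0.998] F [0.5 0.7 2.5] w 0.349
[-1.68169454  0.74569837  0.94023482  1.13656345 -0.59500117  1.45743497
  0.2868324 ]
```

The tilt persists as the new commanded pose. I turn the tool 90° so that a further over-reach tilts it about the jaw axis.

>>> carry_out:
  motion:
    - [[0,0,0.01],0.145]
    - [[0,0,0.02],0.29]
    - [[0,0,0.03],0.435]
    - [[0,0,0.03],0.58]
    - [[0,0,0.03],0.725]
    - [[0,0,0.03],0.87]
    - [[0,0,0.03],1.015]
    - [[0.01,0.02,0.03],1.16]
    - [[0.02,0.04,0.03],1.3]
    - [[0.03,0.06,0.03],1.44]
    - [[0.04,0.09,0.03],1.57]
    - [[0.06,0.13,0.03],1.57]
    - [[0.08,0.17,0.03],1.57]
    - [[0.1,0.215,0.03],1.57]
    - [[0.12,0.26,0.03],1.57]
    - [[0.14,0.3,0.03],1.57]
    - [[0.16,0.345,0.03],1.57]
    - [[0.18,0.39,0.03],1.57]
    - [[0.2,0.43,0.03],1.57]
    - [[0.2,0.43,0.03],1.57]

```text
time: 3.95
position: [0.3992, 0.8693, 0.1684]
tool_rot: [-0.661, -3.019, -0.096]
ft_force: [-0.3, 0.0, -0.3]
grip_width: 0.351
```

```bash
python3 -c "
from h import *
s,M=st();print(s['joint_positions'])"
```

```text
t 3.95 p [0.3992 0.8693 0.1684] x [-0.907  0.416  0.061] y [0.419 0.907 0.05 ] z [-0.035  0.071 -0.997] F [-0.3  0.  -0.3] w 0.351
[-1.16681245  1.27196372  1.15787259  0.05800493 -1.20660807  1.79711183
  1.58304977]
```

>>> carry_out:
  motion:
    - [[0.02,0.043,0],0]
    - [[0.04,0.086,0],0]
    - [[0.06,0.13,0],0]
    - [[0.08,0.17,0],0]
    - [[0.1,0.215,0],0]
    - [[0.12,0.26,0],0]
    - [[0.14,0.3,0],0]

```text
time: 4.65
position: [0.4096, 0.899, 0.123]
tool_rot: [-0.665, -3.026, -0.172]
ft_force: [0.1, -1.0, 0.1]
grip_width: 0.343
```

```bash
python3 -c "
from h import *
s,M=st();print(s['joint_positions'])"
```

```text
t 4.65 p [0.4096 0.899  0.123 ] x [-0.908  0.415  0.061] y [0.42  0.902 0.099] z [-0.014  0.116 -0.993] F [ 0.1 -1.   0.1] w 0.343
[-1.16959127  1.32310562  1.2084277   0.05805054 -1.25982742  1.69897247
  1.58393152]
```

>>> carry_out:
  motion:
    - [[0.02,0.043,0.005],0]
    - [[0.04,0.086,0.01],0]
    - [[0.06,0.13,0.015],0]
    - [[0.08,0.17,0.02],0]
    - [[0.1,0.215,0.025],0]
    - [[0.12,0.26,0.03],0]
    - [[0.14,0.3,0.035],0]
    - [[0.16,0.34,0.04],0]

```text
time: 5.45
position: [0.4175, 0.9219, 0.1]
tool_rot: [-0.668, -3.031, -0.247]
ft_force: [0.7, 0.3, -0.7]
grip_width: 0.348
```

```bash
python3 -c "
from h import *
s,M=st();print(s['joint_positions'])"
```

```text
t 5.45 p [0.4175 0.9219 0.1   ] x [-0.908  0.415  0.061] y [0.42  0.895 0.148] z [ 0.007  0.16  -0.987] F [ 0.7  0.3 -0.7] w 0.348
[-1.1721803   1.34974994  1.21519592  0.05806103 -1.26788129  1.62331915
  1.5829123 ]
```

>>> carry_out:
  motion:
    - [[0.02,0.043,0.01],0]
    - [[0.04,0.086,0.02],0]
    - [[0.06,0.13,0.03],0]
    - [[0.08,0.17,0.04],0]
    - [[0.1,0.215,0.05],0]
    - [[0.12,0.26,0.06],0]
    - [[0.14,0.3,0.07],0]
    - [[0.16,0.34,0.08],0]

```text
time: 6.25
position: [0.4234, 0.9394, 0.1016]
tool_rot: [-0.671, -3.034, -0.323]
ft_force: [0.1, -0.8, -0.4]
grip_width: 0.349
```

>>> carry_out:
  motion:
    - [[0.02,0.043,0.01],0]
    - [[0.04,0.086,0.02],0]
    - [[0.06,0.13,0.03],0]
    - [[0.08,0.17,0.04],0]
    - [[0.1,0.215,0.05],0]
    - [[0.12,0.26,0.06],0]
    - [[0.14,0.3,0.07],0]
    - [[0.16,0.34,0.08],0]

```text
time: 7.05
position: [0.4296, 0.9566, 0.1035]
tool_rot: [-0.674, -3.036, -0.399]
ft_force: [0.5, 0.8, -0.2]
grip_width: 0.354
```

```bash
python3 -c "
from h import *
s,M=st();print(s['joint_positions'])"
```

```text
t 7.05 p [0.4296 0.9566 0.1035] x [-0.908  0.415  0.061] y [0.417 0.875 0.245] z [ 0.048  0.248 -0.968] F [ 0.5  0.8 -0.2] w 0.354
[-1.17634203  1.35361835  1.21608802  0.05805584 -1.2689564   1.52038147
  1.57910293]
```

>>> carry_out:
  motion:
    - [[0.02,0.043,0.01],0]
    - [[0.04,0.086,0.02],0]
    - [[0.06,0.13,0.03],0]
    - [[0.08,0.17,0.04],0]
    - [[0.1,0.215,0.05],0]
    - [[0.12,0.26,0.06],0]
    - [[0.14,0.3,0.07],0]
    - [[0.16,0.34,0.08],0]

```text
time: 7.85
position: [0.436, 0.9735, 0.1063]
tool_rot: [0.675, 3.027, 0.474]
ft_force: [-0.2, 0.1, 0.5]
grip_width: 0.348
```

>>> carry_out:
  motion:
    - [[-0.01,-0.03,0.02],0]
    - [[-0.015,-0.06,0.04],0]
    - [[-0.015,-0.09,0.06],-0.1]
    - [[-0.015,-0.12,0.08],-0.24]
    - [[-0.01,-0.15,0.09],-0.38]
    - [[-0.01,-0.18,0.1],-0.52]
    - [[0,-0.21,0.1],-0.66]
    - [[0,-0.24,0.1],-0.8]
    - [[0,-0.27,0.1],-0.94]
    - [[0.01,-0.3,0.1],-1.08]
    - [[0.01,-0.33,0.1],-1.22]
    - [[0.02,-0.36,0.1],-1.36]
    - [[0.02,-0.39,0.1],-1.5]
    - [[0.03,-0.42,0.1],-1.64]
    - [[0.04,-0.45,0.1],-1.78]
    - [[0.05,-0.48,0.1],-1.92]
    - [[0.06,-0.51,0.1],-2.06]
    - [[0.07,-0.54,0.1],-2.2]
    - [[0.08,-0.57,0.1],-2.34]
    - [[0.08,-0.58,0.1],-2.48]

```text
time: 9.85
position: [0.5174, 0.3889, 0.207]
tool_rot: [2.834, 0.301, 0.134]
ft_force: [0.2, -0.3, 0.2]
grip_width: 0.353
```

```bash
python3 -c "
from h import *
s,M=st();print(s['joint_positions'])"
```

```text
t 9.85 p [0.5174 0.3889 0.207 ] x [0.974 0.219 0.061] y [ 0.192 -0.937  0.293] z [ 0.121 -0.273 -0.954] F [ 0.2 -0.3  0.2] w 0.353
[-1.62479574  0.689356    1.22778928  1.44220043 -0.34165053  1.45797405
 -0.22495651]
```

>>> carry_out:
  motion:
    - [[0,-0.03,-0.03],-0.02]
    - [[0,-0.06,-0.06],-0.04]
    - [[0,-0.08,-0.09],-0.04]
    - [[0,-0.095,-0.12],-0.04]
    - [[0,-0.11,-0.145],-0.04]
    - [[0,-0.12,-0.165],-0.04]
    - [[0,-0.12,-0.165],-0.04]
    - [[0,-0.12,-0.165],-0.04]

```text
time: 10.65
position: [0.5162, 0.2739, 0.0417]
tool_rot: [2.837, 0.26, 0.127]
ft_force: [0.1, 0.7, 1.2]
grip_width: 0.353
```

```bash
cat > look.py <<'E'
import sys
from h import *
s,M=st()
A=eyes.get_image("scene");B=eyes.get_image("side")
a=cv2.resize(A["pixels"][90:290,100:366],(400,300),interpolation=cv2.INTER_CUBIC);b=cv2.resize(B["pixels"][90:290,170:436],(400,300),interpolation=cv2.INTER_CUBIC)
cv2.imwrite(sys.argv[1],np.hstack([a,b]))
def capm(im):
    Hh,S,V=cv2.split(cv2.cvtColor(im["pixels"],cv2.COLOR_BGR2HSV)); m=(((Hh<8)|(Hh>172))&(S>140)&(V>60)).astype(np.uint8)
    k,l,t,c=cv2.connectedComponentsWithStats(m)
    return [(t[i],c[i]) for i in range(1,k) if 25<t[i,4]<140]
for im,n in((A,"scene"),(B,"side")):
    for t,c in capm(im): print(n,t,np.round(c,1),"xy@.228",np.round(onz(im,*c,.228),4))
E
python3 look.py pics/l1.png
```

```text
t 10.65 p [0.5162 0.2739 0.0417] x [0.98  0.191 0.061] y [ 0.165 -0.942  0.292] z [ 0.113 -0.276 -0.954] F [0.1 0.7 1.2] w 0.353
side [228 126  13  14 115] [233.5 130.9] xy@.228 [0.5372 0.1651]
```

View pics/l1.png

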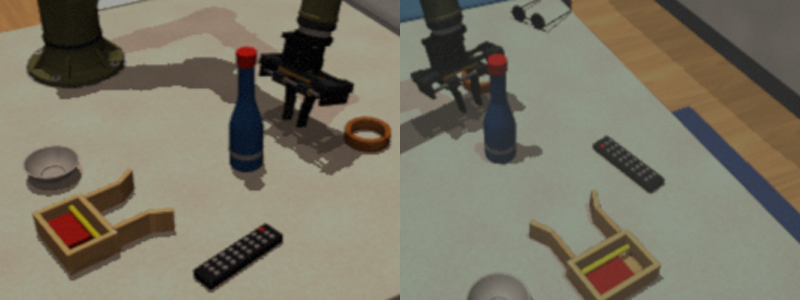

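The composite shows the bottle upright between the leaned-back gripper and the caddy mouth, with the line to the bay clear. The other items have not moved. I start the push slowly.

>>> carry_out:
  motion:
    - [[0.003,-0.018,0],0]
    - [[0.006,-0.036,0],0]
    - [[0.009,-0.05,0],0]
    - [[0.01,-0.056,0],0]
    - [[0.011,-0.06,0],0]
    - [[0.011,-0.064,0],0]
    - [[0.012,-0.068,0],0]
    - [[0.013,-0.072,0],0]
    - [[0.013,-0.076,0],0]
    - [[0.014,-0.08,0],0]
    - [[0.015,-0.084,0],0]
    - [[0.015,-0.088,0],0]
    - [[0.016,-0.092,0],0]
    - [[0.017,-0.096,0],0]
    - [[0.017,-0.1,0],0]
    - [[0.018,-0.104,0],0]

```text
time: 12.35
position: [0.5341, 0.1692, 0.0413]
tool_rot: [2.837, 0.26, 0.127]
ft_force: [-0.3, 2.6, -0.2]
grip_width: 0.35
```

```bash
python3 look.py pics/l2.png
```

```text
t 12.35 p [0.5341 0.1692 0.0413] x [0.98  0.191 0.061] y [ 0.165 -0.942  0.292] z [ 0.113 -0.276 -0.954] F [-0.3  2.6 -0.2] w 0.35
side [233 131  13  14 123] [238.4 136.4] xy@.228 [0.5399 0.1362]
```

View pics/l2.png

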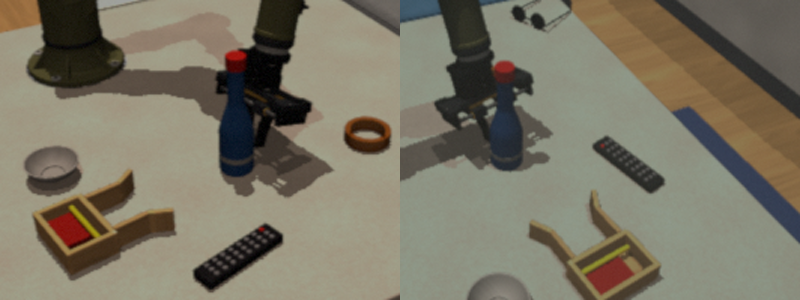

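The bottle slid 29 mm at 2.6 N, is still upright, and sits between the two fingers. I continue.

>>> carry_out:
  motion:
    - [[0.001,-0.005,0],0]
    - [[0.002,-0.01,0],0]
    - [[0.003,-0.015,0],0]
    - [[0.004,-0.02,0],0]
    - [[0.004,-0.025,0],0]
    - [[0.005,-0.03,0],0]
    - [[0.006,-0.035,0],0]
    - [[0.007,-0.04,0],0]
    - [[0.008,-0.045,0],0]
    - [[0.009,-0.05,0],0]
    - [[0.01,-0.055,0],0]
    - [[0.011,-0.06,0],0]
    - [[0.011,-0.065,0],0]
    - [[0.012,-0.07,0],0]
    - [[0.013,-0.075,0],0]
    - [[0.014,-0.08,0],0]
    - [[0.015,-0.085,0],0]
    - [[0.016,-0.09,0],0]
    - [[0.017,-0.095,0],0]
    - [[0.018,-0.1,0],0]

```text
time: 14.45
position: [0.5521, 0.0691, 0.0413]
tool_rot: [2.837, 0.26, 0.127]
ft_force: [-0.0, 3.1, 0.7]
grip_width: 0.35
```

```bash
python3 look.py pics/l3.png
```

```text
t 14.45 p [0.5521 0.0691 0.0413] x [0.98  0.191 0.061] y [ 0.165 -0.942  0.293] z [ 0.113 -0.277 -0.954] F [-0.   3.1  0.7] w 0.35
side [255 151  14  14 138] [260.5 156.4] xy@.228 [0.5591 0.0355]
```

View pics/l3.png

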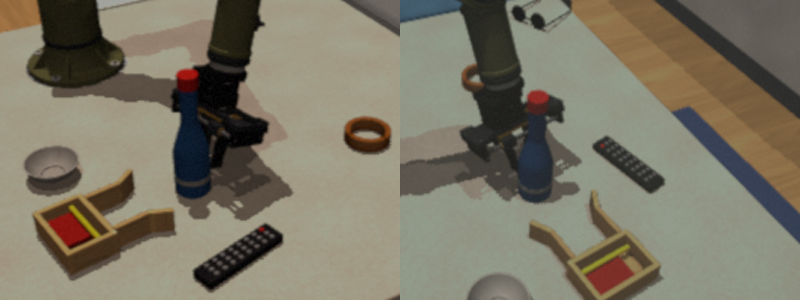

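Upright and on line, with the cap at about (0.559, 0.036). I continue into the mouth.

>>> carry_out:
  motion:
    - [[0.001,-0.005,0],0]
    - [[0.002,-0.01,0],0]
    - [[0.003,-0.015,0],0]
    - [[0.004,-0.02,0],0]
    - [[0.004,-0.025,0],0]
    - [[0.005,-0.03,0],0]
    - [[0.006,-0.035,0],0]
    - [[0.007,-0.04,0],0]
    - [[0.008,-0.045,0],0]
    - [[0.009,-0.05,0],0]
    - [[0.01,-0.055,0],0]
    - [[0.01,-0.06,0],0]
    - [[0.011,-0.065,0],0]
    - [[0.012,-0.07,0],0]
    - [[0.013,-0.075,0],0]
    - [[0.014,-0.08,0],0]
    - [[0.015,-0.085,0],0]
    - [[0.016,-0.09,0],0]
    - [[0.016,-0.095,0],0]
    - [[0.017,-0.1,0],0]

```text
time: 16.55
position: [0.5691, -0.0309, 0.0413]
tool_rot: [2.837, 0.26, 0.127]
ft_force: [-0.4, 2.3, 0.1]
grip_width: 0.353
```

```bash
python3 look.py pics/l4.png
```

```text
t 16.55 p [ 0.5691 -0.0309  0.0413] x [0.98  0.191 0.061] y [ 0.165 -0.942  0.292] z [ 0.113 -0.277 -0.954] F [-0.4  2.3  0.1] w 0.353
```

View pics/l4.png

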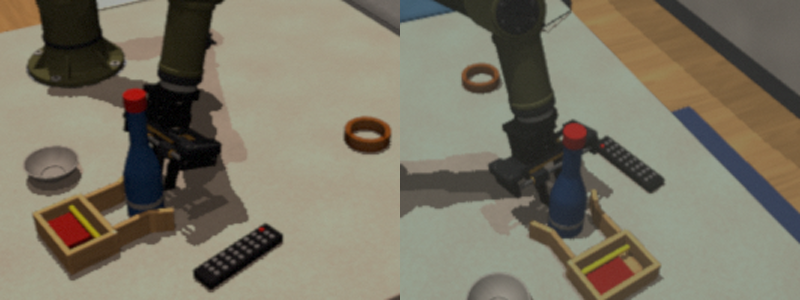

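The bottle is inside the mouth and centred. I take the last stretch in small steps and watch the force.

>>> carry_out:
  motion:
    - [[0.0005,-0.004,0],0]
    - [[0.001,-0.008,0],0]
    - [[0.002,-0.012,0],0]
    - [[0.002,-0.016,0],0]
    - [[0.003,-0.02,0],0]
    - [[0.004,-0.024,0],0]
    - [[0.004,-0.028,0],0]
    - [[0.005,-0.032,0],0]
    - [[0.005,-0.035,0],0]
    - [[0.006,-0.038,0],0]
    - [[0.006,-0.04,0],0]
    - [[0.006,-0.042,0],0]

```text
time: 17.85
position: [0.5752, -0.0726, 0.0413]
tool_rot: [2.837, 0.26, 0.128]
ft_force: [0.4, 1.2, -0.1]
grip_width: 0.348
```

>>> carry_out:
  motion:
    - [[0,-0.001,0],0]
    - [[0,-0.002,0],0]
    - [[0.001,-0.003,0],0]
    - [[0.001,-0.004,0],0]

```text
time: 18.25
position: [0.5761, -0.0765, 0.0413]
tool_rot: [2.837, 0.26, 0.127]
ft_force: [-1.2, 1.3, 0.4]
grip_width: 0.35
```

>>> carry_out:
  motion:
    - [[0,-0.001,0],0]
    - [[0,-0.002,0],0]
    - [[0.001,-0.003,0],0]

```text
time: 18.55
position: [0.5769, -0.0796, 0.0412]
tool_rot: [2.837, 0.26, 0.127]
ft_force: [-1.3, 2.5, 0.3]
grip_width: 0.353
```

>>> carry_out:
  motion:
    - [[0,-0.001,0],0]
    - [[0,-0.002,0],0]
    - [[0,-0.002,0],0]

```text
time: 18.85
position: [0.5771, -0.0818, 0.0413]
tool_rot: [2.837, 0.26, 0.128]
ft_force: [-0.4, 2.1, -0.1]
grip_width: 0.349
```

>>> carry_out:
  motion:
    - [[0,-0.001,0],0]
    - [[0,-0.002,0],0]
    - [[0,-0.002,0],0]

```text
time: 19.15
position: [0.5772, -0.0835, 0.0413]
tool_rot: [2.837, 0.26, 0.128]
ft_force: [-0.3, 1.3, -1.0]
grip_width: 0.348
```

>>> carry_out:
  motion:
    - [[0,-0.001,0],0]
    - [[0,-0.002,0],0]
    - [[0,-0.002,0],0]

```text
time: 19.45
position: [0.5774, -0.0839, 0.0412]
tool_rot: [2.839, 0.262, 0.128]
ft_force: [-0.7, 6.1, 1.3]
grip_width: 0.347
```

The force jumped to 6 N and the tool stalled, so the bottle is on the cork pad. I back off straight, rise and check.

>>> carry_out:
  motion:
    - [[-0.001,0.005,0],0]
    - [[-0.003,0.015,0],0]
    - [[-0.005,0.03,0],0]
    - [[-0.01,0.06,0],0]
    - [[-0.015,0.09,0],0]
    - [[-0.022,0.13,0.02],0]
    - [[-0.03,0.17,0.05],0]
    - [[-0.035,0.2,0.08],0]
    - [[-0.04,0.23,0.12],0]
    - [[-0.045,0.26,0.15],0]
    - [[-0.045,0.26,0.15],0]

```text
time: 20.55
position: [0.5338, 0.1812, 0.1948]
tool_rot: [2.84, 0.271, 0.138]
ft_force: [0.1, 0.7, -0.5]
grip_width: 0.349
```

```bash
python3 look.py pics/l5.png
python3 - <<'E'
from h import *
import pickle
ims=pickle.load(open("ims0.pkl","rb"))
for n,box in(("scene",[(330,168,362,192),(225,235,290,285),(112,185,156,218)]),("side",[(295,178,350,220),(212,270,260,315)])):
    im=eyes.get_image(n)
    for a,b,c,d in box: print(n,"mean change",np.abs(im["pixels"][b:d,a:c].astype(float)-ims[n]["pixels"][b:d,a:c]).mean().round(2))
E
```

```text
t 20.55 p [0.5338 0.1812 0.1948] x [0.978 0.198 0.068] y [ 0.171 -0.942  0.289] z [ 0.121 -0.271 -0.955] F [ 0.1  0.7 -0.5] w 0.349
scene mean change 4.2
scene mean change 5.66
scene mean change 5.28
side mean change 13.92
side mean change 3.77
```

View pics/l5.png

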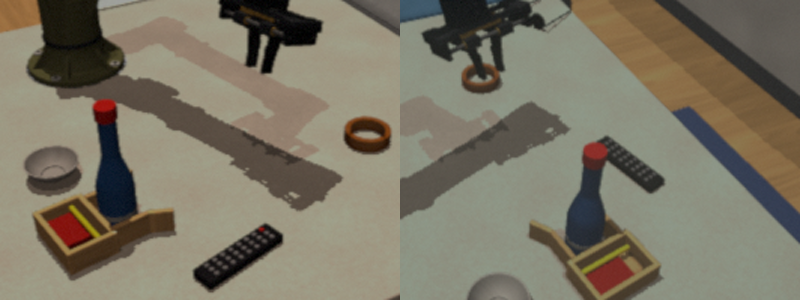

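Run:
```python
from h import *
for n,(x0,x1,y0,y1) in(("scene",(155,185,150,178)),("side",(285,315,180,208))):
    im=eyes.get_image(n); Hh,S,V=cv2.split(cv2.cvtColor(im["pixels"],cv2.COLOR_BGR2HSV))
    m=(((Hh<8)|(Hh>172))&(S>140)&(V>60))[y0:y1,x0:x1]; ys,xs=np.nonzero(m); c=(xs.mean()+x0,ys.mean()+y0)
    o=np.array([.585,-.12]); ax=np.array([.145,-.989]); p=onz(im,*c,.228); d=p-o
    print(n,m.sum(),np.round(c,1),np.round(p,4),"local",np.round([d@ax,d@[.989,.145]],4),"expected px",np.round(proj(im,[.585,-.12,.228]),1))
```

```text
scene 196 [168.9 163.1] [ 0.5794 -0.1198] local [-0.001  -0.0055] expected px [169.6 164.3]
side 155 [299.6 190.8] [ 0.5889 -0.1127] local [-0.0067  0.0049] expected px [299.7 193.4]
```

```bash
python3 -c "
from h import *
print(ticket.close_job())"
```

```text
the job is handed in; nothing more can be done
None
```

I pushed the bottle into the caddy bay until it met the cork pad, backed the gripper off, and handed the job in at about 21 s of the 72 s allowed. The close call reports no verdict, so this is what my last checks showed.

**Method:** With the tool pointing straight down, the gripper's body would have met the bottle before the fingers did. I over-reached the arm in free air to lean the tool back about 0.29 rad. I then pushed with the fingers about 30 mm apart and their tips about 41 mm above the table.

**Bottle:**
- **Push force:** readings taken between moves were about 1 to 3 N. They rose to 6 N as the tool stalled, which I took as contact with the pad.
- **Position:** the cap sits 1 mm short of home in the scene camera and 7 mm short in the side camera, with side offsets of -5 and +5 mm. All are within tolerance. The two cameras disagree by up to 10 mm, about as they did at the start, so the contact force is my main evidence that it is fully home.
- **Upright:** it looks upright in both views. I did not measure the tilt angle.

**Other items:** the dish, remote and tape look unmoved in the last picture. A pixel comparison showed only small changes, except for one higher value around the remote in the side view. That may be because the bottle and shadows now overlap it there. The scene view shows the remote in place.

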